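# Open the touch-latch cupboard on the porch rack

### The arm

A 7-joint arm with a two-finger parallel gripper is mounted at the origin on the work surface. World frame = base frame: x ahead of the robot, y to its left, z up, the work surface at z = 0. Lengths are in mm, angles in rad, forces in N, time in s.
With the tool pointing down it reaches from about 400 to 850 mm from the base axis. Payload 10.4 kg.
Tool frame: the origin (TCP) lies at the very end of the fingers, on their centre line; the grasp point (between the pads) lies 19 mm behind it (grasp_offset is the distance from the TCP to the grasp point, in mm); z points along the fingers, y is the line along which they close (so a half turn about z gives the same grasp; the last joint's range is limited). The gripper opens to 87 mm and grips with 3 to 60 N. Pads are 19 mm wide; open, the fingers measure 117 mm over their backs; the gripper's body (75 mm by 190 mm) begins 51 mm behind the grasp point.
Start: joints at [1.197, 0.332, -0.065, 1.46, 0.022, 1.35, -0.088], TCP at [214.803, -586.951, 222.576] pointing down, gripper open.
Joint ranges: [-2.6, 2.6], [-0.5, 2.12], [-1.47, 1.34], [0.16, 2.42], [-1.27, 4.41], [0.06, 2.06], [-2.6, 2.6]. Speed limits (rad/s): [2.22, 2.22, 2.79, 2.79, 3.14, 3.14, 3.14].

### API

Orientations are given as a 3x3 rotation matrix whose columns are the frame's x, y, z axes.
In Python, from plant import goto, move_l, movej, command_gripper, hold, inverse_kinematics, sense, grab_frame, MotionError, hand_in, grasp_offset gives the robot as it stands. The module is installed in compiled form; this text tells all that it offers. Calls block until the motion is done:
- goto(position, orientation): joint-space move of the TCP to a pose.
- move_l(position, rotation=None, max_speed=150, stop_force=None): straight line of the TCP; rotation=None keeps the orientation; max_speed is the mean speed in mm/s. With stop_force (N) it stops when the force on the tool has changed by that much, and returns True; else False.
- movej(angles): joint-space move.
- command_gripper(opening): finger opening in mm; the grip force is fixed at half the most; returns when the fingers have stopped.
- hold(seconds).
- inverse_kinematics(position, orientation): joint angles nearest the present ones, or None.
- sense(): the state.
- grab_frame(name): name is "scene" or "top" or "wrist"; returns a dict with "img" (384x512x3 uint8, red, green, blue), "range_z" (384x512 float32, mm along the optical axis (not along the pixel's ray), 0 where there is no reading), "vertical_fov" (degrees; the focal length in pixels is half the picture's height over the tangent of half this angle, whatever the lens; pixels are square), "cx", "cy" (the principal point, pixels), "T" (4x4, takes a point from camera to world coordinates); the wrist camera has in their place "mount" (4x4, takes a point from camera to tool coordinates, whose origin is the TCP and whose axes are the flange's). Camera axes: x right, y down, z forward; pixel columns grow to the right and rows downward; lengths in mm; the calibration is good to about 2 mm. A picture is of the moment at which its call begins: read the wrist's pose just before it.
A pose or a line that the arm cannot do raises MotionError and nothing moves.
- hand_in(): hands the job in; it is judged then, once.
The state is a dict: "t": time; "joint_pos": joint angles; "qvel": joint speeds; "tau": joint torques, N m; "tool_pos": TCP position; "eef_rot": TCP orientation; "contact_force": force on the tool from outside, world axes, zero at the start; "moment": the same for the moment, N m; "finger_gap": finger opening in mm; "gripper_force": force on a finger pad.
Only numpy, scipy, OpenCV 4.12 (cv2) and the standard library are available. Lean on these libraries where they do the work, as an engineer would, in place of code of your own. Each camera call takes 0.05 s, during which the arm holds its last target. There are 200 camera calls.

### The job

The low plywood cupboard on the mesh shelf has two handleless touch-latch doors. With the fingers only, not gripping anything, press the wide door in near its free edge and let go so that its spring pops it ajar, then put the fingers behind that edge and push the door wide open, standing about square to the front of the cupboard or wider. Leave the narrow door shut and everything else on the shelf where it stands.

Things in the scene. Friction and masses are not known exactly. Their poses are not given: they have to be found in the camera images.
- cabinet: low plywood cupboard with pale laminate doors, fixed; 300 mm wide (its y), 170 deep (x), 200 high; origin under its middle. Front faces its own -x: shut, the doors' outer faces lie at x = -85 mm, the carcass front behind them at -70. Wide door from y = -147 (hinge) to +46 mm, narrow door from +51 to +147 (hinge): free edges meet near the middle. No handles. Doors from z = 14 to 198 mm
- wide_door (a joint): wide door's hinge, rad: 0 shut, grows as it opens (1.57 square, stop 1.92). Touch latch: pressed in past -0.017 (2.5 mm at the press point, about 5 N; stop at -0.028) it lets go, and as the finger draws back a spring pin pushes the door out to about 0.35, where it stays ajar; it does not latch again. Beyond that it stays where it is left (hinge friction 0.04 N m)
- narrow_door (a joint): hinge of the narrow door, rad: 0 shut, grows as it opens; it has a touch latch of its own that lets go when its free edge is pressed in about 3.5 mm. Must stay shut
- wide_press (a point): point to press: on the outer face of the wide door (it moves with the door), 40 mm from the free edge, 153 mm from the hinge axis, 155 mm above the shelf, 43 mm below the door's top edge
- wide_edge (a point): the free upright edge of the wide door at its inner face, 155 mm above the shelf, 193 mm from the hinge axis; moves with the door. The door is 15 mm thick; its inner face is flat but for the latch's striker and spring pin, all below 55 mm above the shelf
- wide_hinge (a point): on the upright hinge axis of the wide door, 150 mm above the shelf, in the plane of the door's inner face
- tackle_box: orange plastic tackle box with a flip latch and top handle, 140 x 250 mm, 150 mm high, loose; origin under its middle
- shuttle_a: shuttlecock standing on its skirt, cork up, 66 mm wide, 86 mm high, light and loose, in front of the narrow door; origin under its middle
- shuttle_b: second shuttlecock, the same, by the tackle box; origin under its middle
- bottle: stainless drink bottle with a black flip-top lid, 72 mm wide, 229 mm high, behind the cupboard, loose; origin under its middle
- bowl: white ceramic bowl, 132 mm wide, 55 mm high, loose; origin under its middle
- grip_ring: hard grey silicone grip ring, 84 mm wide, 18 mm thick, lying flat, loose; origin under its middle

How it is judged (in metres and radians):
On the way:
1. the wide door, pressed and let go, stands sprung ajar, untouched by the robot (value of joint wide_door between 0.15 and 0.9 rad and contact force between each of the fingers, the arm and wide_door below 0.2 N), for 0.2 s.
At the end, for the whole second after the job is handed in: the wide door stands open at least 1.3 rad (75 degrees) and at rest, the narrow door is shut (below 0.05 rad), the tackle box, shuttlecocks, bottle, bowl and ring are within 30 mm of where they stood, the robot is clear (value of joint wide_door above 1.3 rad and velocity of joint wide_door between -0.05 and 0.05 rad/s and value of joint narrow_door below 0.05 rad and distance of each of tackle_box, shuttle_a, shuttle_b, bottle, bowl, grip_ring from where it was at the start of the episode below 0.03 m); the robot touches nothing.
It fails at once if the wide door is gripped (squeezed hard on both its faces at once) (contact force between the fingers and wide_door_c4 above 5 N and contact force between the fingers and wide_door_c5 above 5 N).
It fails at once if the narrow door springs open (value of joint narrow_door above 0.1 rad).
It fails at once if another thing on the shelf is moved more than 30 mm, lifted or tipped (distance of any of tackle_box, shuttle_a, shuttle_b, bottle, bowl, grip_ring from where it was at the start of the episode above 0.03 m or angle between bottle's own z axis and vertical above 0.35 rad or angle between any of shuttle_a, shuttle_b's own z axis and vertical above 0.5 rad).
It also fails if it takes over 48 s, if anything falls off the work surface, if the arm or the gripper's body presses on something with over 40 N, if the wrist force passes 120 N, or if a joint passes its speed limit or range.

## Working session

There is one attempt and no reset: what is moved stays moved. The work goes in short steps, each a Python script; the robot and the scene stay as the last script left them, time stands still between calls to the robot, and variables do not carry over. Pictures are saved under pics/ and viewed, at most 10 in all, crops included, and the job is handed in when it is done.

```bash
mkdir -p pics; cat > h.py <<'E'
import numpy as np, cv2
from plant import *
def cloud(f):
    h,w=f["range_z"].shape; F=h/2/np.tan(np.radians(f["vertical_fov"])/2)
    v,u=np.mgrid[:h,:w]; z=f["range_z"]
    p=np.stack([(u-f["cx"])/F*z,(v-f["cy"])/F*z,z,np.ones_like(z)],-1)
    P=(p@f["T"].T)[...,:3]; P[z==0]=np.nan
    return P
E
python3 - <<'E'
from h import *
for n in("scene","top"):
    f=grab_frame(n); np.savez("pics/%s.npz"%n,img=f["img"],P=cloud(f)); cv2.imwrite(f"pics/{n}0.png",f["img"][...,::-1]); print(n,f["T"].round(2))
s=sense();print(s["t"],s["tool_pos"],s["eef_rot"])
E
```

```text
scene [[-4.00000e-02 -9.20000e-01  3.90000e-01 -1.54850e+02]
 [-1.00000e+00  4.00000e-02 -1.00000e-02 -1.21580e+02]
 [-1.00000e-02 -3.90000e-01 -9.20000e-01  1.74461e+03]
 [ 0.00000e+00  0.00000e+00  0.00000e+00  1.00000e+00]]
top [[ 1.00000e-02 -9.80000e-01  1.80000e-01  3.04070e+02]
 [-1.00000e+00 -1.00000e-02  0.00000e+00 -1.19860e+02]
 [ 0.00000e+00 -1.80000e-01 -9.80000e-01  1.33171e+03]
 [ 0.00000e+00  0.00000e+00  0.00000e+00  1.00000e+00]]
0.1 [ 214.65545041 -586.63146771  221.84971096] [[ 9.39089462e-01  3.43672452e-01 -4.76768895e-04]
 [ 3.43672777e-01 -9.39088803e-01  1.11456218e-03]
 [-6.46840123e-05 -1.21052609e-03 -9.99999265e-01]]
```

View pics/scene0.png

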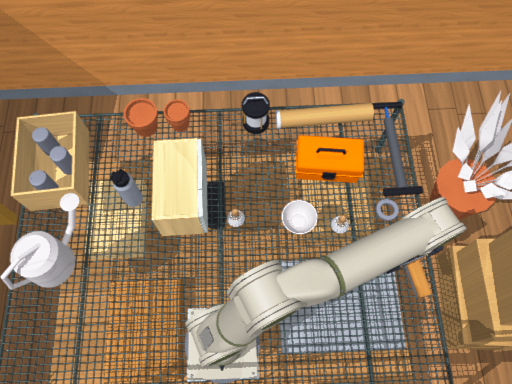

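View pics/top0.png

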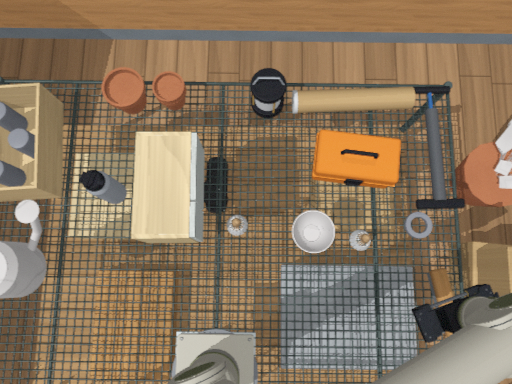

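The cupboard (top view about (133–204, 132–243)) faces image right, which is world -y. Shuttle_a is at (237,225), the bowl at (313,232) and the tackle box at (357,158). There is also a black item at (216,185) in front of the doors.

```bash
python3 - <<'E'
from h import *
d=np.load("pics/top.npz");P=d["P"];I=d["img"]
m=(P[...,2]>188)&(P[...,2]<212); m[:, :125]=0; m[:,215:]=0; m[:120]=0;m[255:]=0
q=P[m][:,:2].astype(np.float32); r=cv2.minAreaRect(q);print(r,cv2.boxPoints(r),np.median(P[m][:,2]))
# doors vs carcass colour along a row
for v in (150,190,225):
    print(v,[(u,P[v,u].round().tolist(),I[v,u].tolist()) for u in range(186,222,2)])
for n,(u,v,ru) in dict(sa=(237,225,14),bowl=(313,232,24),blk=(216,185,14),tack=(357,158,48),sb=(361,240,12)).items():
    S=P[v-ru:v+ru,u-ru:u+ru].reshape(-1,3);S=S[S[:,2]>6]; print(n,len(S),np.percentile(S,[2,98],axis=0).round().tolist())
E
```

```text
((538.9612426757812, 133.2104949951172), (299.502685546875, 171.75730895996094), 1.0081753730773926) [[387.72205  216.44098 ]
 [390.74414   44.710247]
 [690.20044   49.98001 ]
 [687.17834  221.71074 ]] 198.58852995515497
150 [(186, [636.0, 78.0, 198.0], [239, 220, 178]), (188, [636.0, 73.0, 197.0], [242, 224, 182]), (190, [636.0, 67.0, 198.0], [224, 208, 175]), (192, [636.0, 61.0, 198.0], [212, 217, 213]), (194, [636.0, 56.0, 198.0], [215, 220, 216]), (196, [637.0, 51.0, 196.0], [175, 180, 176]), (198, [647.0, 50.0, 163.0], [124, 130, 127]), (200, [659.0, 50.0, 122.0], [124, 130, 125]), (202, [673.0, 51.0, 71.0], [124, 129, 125]), (204, [824.0, 111.0, -441.0], [132, 114, 92]), (206, [824.0, 102.0, -440.0], [133, 103, 71]), (208, [825.0, 94.0, -445.0], [114, 88, 58]), (210, [825.0, 85.0, -445.0], [76, 73, 62]), (212, [825.0, 77.0, -445.0], [117, 93, 64]), (214, [828.0, 69.0, -454.0], [128, 99, 68]), (216, [825.0, 59.0, -444.0], [127, 97, 67]), (218, [696.0, 8.0, -2.0], [68, 66, 58]), (220, [700.0, 3.0, -15.0], [54, 57, 53])]
190 [(186, [522.0, 73.0, 199.0], [244, 226, 184]), (188, [52
[... 1129 characters left out ...]
[443.0, 46.0, 44.0], [127, 130, 123]), (204, [495.0, 100.0, -446.0], [121, 94, 65]), (206, [495.0, 91.0, -441.0], [128, 99, 68]), (208, [449.0, 33.0, -9.0], [72, 71, 63]), (210, [495.0, 74.0, -439.0], [122, 96, 62]), (212, [496.0, 67.0, -448.0], [130, 102, 71]), (214, [495.0, 57.0, -435.0], [125, 98, 66]), (216, [449.0, 8.0, -8.0], [82, 76, 69]), (218, [450.0, 2.0, -17.0], [46, 54, 51]), (220, [449.0, -5.0, -5.0], [58, 60, 57])]
sa 264 [[420.0, -89.0, 7.0], [476.0, -32.0, 84.0]]
bowl 1234 [[368.0, -355.0, 6.0], [486.0, -236.0, 56.0]]
blk 60 [[528.0, 47.0, 13.0], [617.0, 49.0, 64.0]]
tack 4429 [[572.0, -538.0, 24.0], [820.0, -299.0, 148.0]]
sb 276 [[378.0, -469.0, 8.0], [433.0, -419.0, 85.0]]
```

```bash
cat >> h.py <<'E'
C=np.array([539,133.2]); a=np.radians(1.008)
X=np.array([-np.sin(a),np.cos(a)]); Y=np.array([-np.cos(a),-np.sin(a)])
def W(cx,cy,z): p=C+X*cx+Y*cy; return np.array([p[0],p[1],z])
def R(s,b=0): # tool x along s*X turned by b
    c=s*X; x=np.array([c[0]*np.cos(b)-c[1]*np.sin(b),c[0]*np.sin(b)+c[1]*np.cos(b),0]); z=np.array([0,0,-1.]); return np.column_stack([x,np.cross(z,x),z])
H=np.array([-70,-147.])
def behind(th,r,off): # cab point at r along door, off mm inside the inner face
    d=np.array([-np.sin(th),np.cos(th)]); n=np.array([np.cos(th),np.sin(th)]); return H+r*d+n*off
E
python3 - <<'E'
from h import *
print("press",W(-85,6,155),"hinge",W(-70,-147,150),"edge",W(-70,46,155))
for s in(1,-1):
    for nm,p,z in [("hi",(-150,6),300),("pre",(-150,6),143),("press",(-92,6),143),("hi2",(-99,12),270),("dn",(-99,12),143)]+[("b%.1f"%t,behind(t,150,12),143) for t in(.5,.9,1.3,1.65)]:
        q=inverse_kinematics(W(*p,z),R(s)); print(s,nm,None if q is None else np.round(q,2))
E
```

```text
press [534.49624947  48.1076018  155.        ] hinge [687.20869234  65.79685827 150.        ] edge [494.23855936  62.40160008 155.        ]
1 hi [ 0.63  0.17 -0.77  1.54  0.12  1.48 -0.13]
1 pre [ 0.6   0.28 -0.75  1.77  0.21  1.17 -0.19]
1 press [ 0.6   0.32 -0.89  1.76  0.27  1.19 -0.34]
1 hi2 [ 0.63  0.19 -0.87  1.6   0.15  1.42 -0.24]
1 dn [ 0.61  0.3  -0.87  1.78  0.25  1.18 -0.32]
1 b0.5 [ 0.57  0.32 -0.77  1.73  0.24  1.19 -0.25]
1 b0.9 [ 0.56  0.39 -0.69  1.63  0.26  1.21 -0.17]
1 b1.3 [ 0.56  0.52 -0.7   1.48  0.34  1.27 -0.16]
1 b1.6 [ 0.53  0.64 -0.72  1.32  0.41  1.33 -0.17]
-1 hi None
-1 pre None
-1 press [ 0.91  0.59 -1.38  1.75  0.6   1.32  2.55]
-1 hi2 None
-1 dn [ 0.93  0.57 -1.38  1.77  0.58  1.3   2.58]
-1 b0.5 None
-1 b0.9 [-0.93  0.68  1.32  1.71 -0.68  1.31 -2.59]
-1 b1.3 [-0.78  0.82  1.31  1.56 -0.8   1.39 -2.52]
-1 b1.6 [-0.67  0.93  1.31  1.4  -0.89  1.47 -2.52]
```

```bash
python3 - <<'E'
from h import *
p=sense()["tool_pos"]
move_l([p[0],p[1],300],max_speed=250)
command_gripper(0)
goto(W(-150,6,300),R(1))
move_l(W(-140,6,143),max_speed=150)
s0=sense();print(s0["t"],s0["tool_pos"],s0["contact_force"],s0["finger_gap"])
r=move_l(W(-70,6,143),max_speed=20,stop_force=3)
s=sense();p=s["tool_pos"];print(r,s["t"],p,(p[:2]-C)@X,(s["contact_force"]-s0["contact_force"]).round(1))
r=move_l(p+np.append(X*7,0),max_speed=8,stop_force=17)
s=sense();p2=s["tool_pos"];print(r,s["t"],(p2-p)[:2]@X,(s["contact_force"]-s0["contact_force"]).round(1))
move_l(W(-230,6,143),max_speed=80)
hold(0.5)
move_l(W(-230,6,270),max_speed=200)
f=grab_frame("top");P=cloud(f);np.savez("pics/top1.npz",img=f["img"],P=P);cv2.imwrite("pics/top1.png",f["img"][...,::-1])
s=sense();print(s["t"],s["tool_pos"])
E
```

```text
5.6167 [536.0610036   -6.89818714 143.89384924] [ 0.73948696  1.07617869 -0.25826956] 0.5345019467217014
True 7.7833 [534.49236468  39.53090088 142.73843327] -93.57530532720926 [-1.2 -4.   1.9]
False 8.8 3.793793787664737 [ -5.7 -14.3   4.9]
12.075 [536.37739421 -96.88335476 268.44383412]
```

View pics/top1.png

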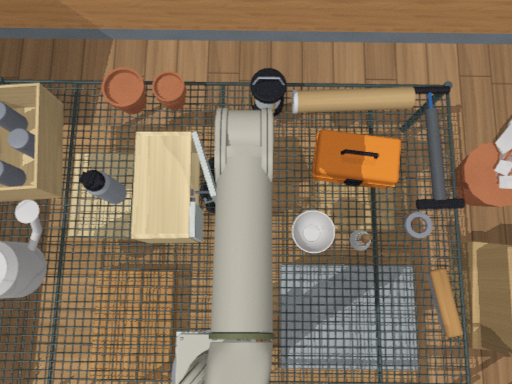

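The wide door now stands ajar, running from (193,133) to (216,197). The narrow door is still shut, and the gap behind the free edge is clear from above.

```bash
python3 - <<'E'
from h import *
d=np.load("pics/top1.npz");P=d["P"]
m=np.zeros(P.shape[:2],bool);m[130:200,188:220]=1
m&=(P[...,2]>190)&(P[...,2]<206)
c=np.stack([(P[m][:,:2]-C)@X,(P[m][:,:2]-C)@Y],-1); c=c[c[:,0]<-90]
k=np.polyfit(c[:,1],c[:,0],1);print(len(c),"angle",np.arctan(-k[0]),c.min(0),c.max(0))
th=np.arctan(-k[0]); assert .25<th<.5
gx=-70-(12+147)*np.tan(th); x0=(gx-70)/2; print("gap",gx,x0)
s0=sense()
move_l(W(x0,12,270),max_speed=150)
print(move_l(W(x0,12,143),max_speed=80,stop_force=6))
s=sense();print(s["t"],s["tool_pos"],(s["contact_force"]-s0["contact_force"]).round(1))
for t in np.arange(th,1.66,.13):
    p=behind(t,152,9.5*np.cos(t)+15*np.sin(t))
    r=move_l(W(*p,143),max_speed=60,stop_force=20)
    s=sense();print(round(t,2),r,(s["contact_force"]-s0["contact_force"]).round(1))
    if r: break
else:
    p=behind(t,152,60); move_l(W(*p,143),max_speed=60); move_l(W(*p,300),max_speed=150)
    goto(W(-200,120,300),R(1)); hold(.3)
f=grab_frame("scene");cv2.imwrite("pics/scene2.png",f["img"][...,::-1]);np.savez("pics/scene2.npz",P=cloud(f))
print(sense()["t"],sense()["tool_pos"])
E
```

```text
288 angle 0.2899727100646714 [-139.44240335 -125.75829515] [-90.03314338  35.16013399]
gap -117.44290760564436 -93.72145380282218
False
14.8667 [528.90325201  39.29497055 143.40148052] [ 0.1  0.8 -0.3]
0.29 False [-0.3  1.5  0.1]
0.42 False [0.9 0.2 0.1]
0.55 False [1.3 0.4 0.6]
0.68 False [ 1.1  0.7 -0.5]
0.81 False [ 0.5  1.2 -0.6]
0.94 False [0.2 1.4 1. ]
1.07 False [ 0.5  1.3 -0.7]
1.2 False [-0.5  0.9  0.6]
1.33 False [0.5 1.6 0.2]
1.46 False [0.6 1.1 0.3]
1.59 False [1.3 1.2 0.2]
23.3 [422.99735921 -68.69833713 299.8795723 ]
```

View pics/scene2.png

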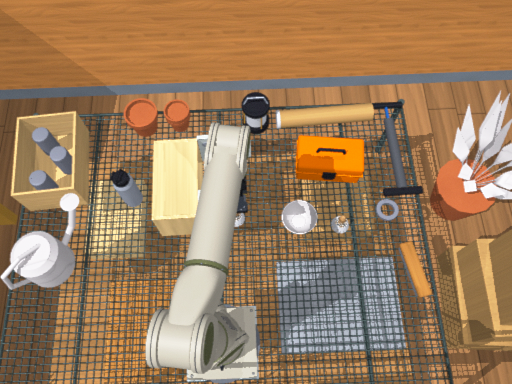

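The door is mostly hidden by the arm, with only a pale bit showing at (203,145). I'll move the arm aside and check.

```bash
python3 - <<'E'
from h import *
goto([300,-480,320],R(1)); hold(.3)
f=grab_frame("top");P=cloud(f);cv2.imwrite("pics/top3.png",f["img"][...,::-1])
c=np.stack([(P[...,:2]-C)@X,(P[...,:2]-C)@Y],-1)
m=(P[...,2]>188)&(P[...,2]<206)&(c[...,0]<-95)&(c[...,0]>-290)&(abs(c[...,1])<260)
q=c[m]; print(len(q)); r=cv2.minAreaRect(q.astype(np.float32)); print(r,cv2.boxPoints(r).round().tolist(),sense()["t"])
E
```

```text
362
((-179.05262756347656, -159.6798095703125), (165.10279846191406, 18.283397674560547), 3.218207836151123) [[-262.0, -155.0], [-261.0, -173.0], [-96.0, -164.0], [-97.0, -146.0]] 25.2333
```

View pics/top3.png

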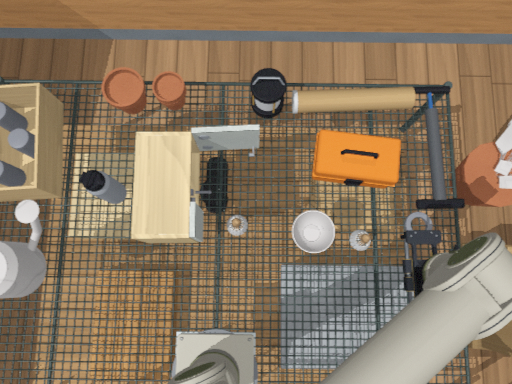

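The wide door stands at about 1.63 rad, from (192,130) to (258,126). The narrow door is shut, nothing else has moved, and the arm is clear at z 320.

```bash
python3 -c "
from plant import *
print(hand_in())"
```

```text
the job is handed in; nothing more can be done
None
```

The wide door was pressed, popped ajar and pushed open to about 1.63 rad; in the last top picture the narrow door was shut and everything else looked unmoved, and I handed the job in at about 25 s (no verdict returned).

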